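# Drive the guide bush out of a pump head

### The job

Take the slim drift from the rack, feel its tip into the bore in the top of the steel pump head, and push slowly and steadily to drive the brass guide bush out of the head's underside, down onto the pad in the cup below. Never press on the head or the bush with more than 30 N. Then stand the drift upright back in a free hole of the rack and let go, leaving the other things on the bench where they are.

Things in the scene. Friction and masses are not known exactly. Their poses are not given: they have to be found in the camera images.
- nest: Fixed service nest that carries the pump head. Origin: centre of the underside of its aluminium base plate (120 mm along its x, 150 mm along its y, 12 mm thick), on the bench; z up. Two bars along its y, tops 50 mm above the bench, carry the head between two end fences with black thumb screws, all lower than the head's top.
- head_seat (a point): Point of the nest at its centre, level with the top of the pump head (80 mm up); axes as the nest's. The head is a steel block 60 x 60 x 30 mm with one vertical through-bore in its middle, 12.5 mm wide, 0.5 mm chamfer at the top. It is clamped firmly: the bore lies at x = 0 from this point but 2 to 10 mm off along y, to EITHER side. That is not measured: look or feel for it.
- pad (a point): Middle of the top of the rubber pad (36 mm wide) in the cup under the head, 28 mm above the bench, 22 mm below the head's underside.
- bush (a joint): Travel (m) of the brass guide bush, 12 mm wide, 16 mm long, tight in the bore. 0: lower end flush with the head's underside, top 14 mm below the head's top. 0.016: just out of the head. 0.022: on the pad, which gives a few mm if pressed on. Starts at 0 to 0.003; goes down when pushed from above, stays where left; resists with 10 N plus 1.6 N per 10 mm/s of speed.
- drift_grip (a point): The slim drift, upright in a rack hole: centre of its aluminium handle (round, 16 mm across, 60 mm tall); z is its axis, up. Below the handle: a steel collar 28 mm across, 6 mm thick (30 to 36 mm below this point) that rests on the rack's top, then a steel shaft 11 mm across, 70 mm long, slightly chamfered; the tip is 106 mm below this point. About 120 g.
- drift: The same slim drift; origin at the centre of its tip's end face, z along its axis towards the handle.
- rack: Fixed grey plastic rack, 60 mm along its x, 130 mm along its y, 75 mm tall; origin at the centre of its underside. Two vertical chamfered through-holes, 15 mm wide, at y = -35 mm and y = +35 mm (x = 0). One holds the slim drift, the other the fat drift, in either order.
- fat_drift: The fat drift (shaft 13.2 mm, too thick for the bore; handle only 36 mm tall and 24 mm across, its top 117 mm above the bench), in the rack's other hole: leave it there. Origin at its tip's end face.
- spare_ring: Loose steel ring, 18 mm across, 8 mm tall, lying on a corner of the nest's base plate: leave it. Origin under its centre.
- spanner: Bystander: spanner lying on the bench, 150 mm long.
- driver: Bystander: screwdriver lying on the bench, 170 mm long.
- jar: Bystander: amber jar, 56 mm across, 70 mm tall.
- dish: Bystander: white bowl, 80 mm across, 25 mm tall.
- solvent: Bystander: solvent bottle, 72 mm across, 170 mm tall.
Mind the look-alikes: they are no part of the job. What is shaped like the drift but orange or red is not meant.

How it is judged (in metres and radians):
On the way, in this order (a step that is already met when the one before it is completed fails the run):
1. the drift is lifted clear of the rack (z of drift in the frame of rack above 0.08 m), for 0.1 s.
2. the drift, pressing on the bush, has driven it out of the head (value of joint bush above 0.0185 m and contact force between drift and bush above 2 N), for 0.05 s.
At the end, for the whole second after the job is handed in: The bush has been driven out of the head, at least 18.5 mm down from flush (within 3.5 mm of the pad or on it), and the slim drift stands upright (within 0.1 rad), fully down in a rack hole (collar within 4 mm of the rack's top), at rest and released (value of joint bush above 0.0185 m and x of drift in the frame of rack between -0.006 and 0.006 m and y of drift in the frame of rack between -0.045 and 0.045 m and z of drift in the frame of rack below 0.009 m and angle between drift's own z axis and vertical below 0.1 rad and linear speed of drift below 0.02 m/s and contact force between the fingers and drift below 0.1 N); the robot touches nothing.
It fails at once if the drift presses on the bush with more than 30 N (contact force between drift and bush above 30 N).
It fails at once if the drift presses on the pump head or its nest with more than 30 N (contact force between drift and head above 30 N or contact force between drift and nest above 30 N).
It fails at once if the fat drift is taken out or knocked over (distance of fat_drift from where it was at the start of the episode above 0.02 m).
It fails at once if a bystander is disturbed by more than 30 mm (distance of any of spare_ring, spanner, driver, jar, dish, solvent from where it was at the start of the episode above 0.03 m).
It also fails if it takes over 67 s, if anything falls off the work surface, if the arm or the gripper's body presses on something with over 40 N, if the wrist force passes 120 N, or if a joint passes its speed limit or range.

### The arm

A 6-joint arm with a two-finger parallel gripper is mounted at the origin on the work surface. World frame = base frame: x ahead of the robot, y to its left, z up, the work surface at z = 0. Lengths are in m, angles in degrees, forces in N, time in s.
With the tool pointing down it reaches from about 0.3 to 0.75 m from the base axis. Payload 8.5 kg.
Tool frame: the origin (TCP) lies on the mounting face of the last link; the fingertips stand 173 mm ahead of it and the grasp point (between the pads) lies 155 mm ahead of it (env.tips_ahead is the distance from the TCP to the fingertips, in m); z points along the fingers, x is the direction in which the jaws open and shut, and the axes are right-handed (so a half turn about z gives the same grasp; the last joint's range is limited). The gripper opens to 85 mm and grips with 20 to 120 N. Pads are 22 mm wide; open, the fingers measure 114 mm over their backs; the gripper's body (76 mm by 85 mm) begins 54 mm behind the grasp point. The pads swing forward as they close: fully open they stand 13 mm farther back than shut.
Start: joints at [-85.273, 21.807, 74.336, -0, 83.858, -12.336], TCP at [0.161, -0.526, 0.405] pointing down, gripper open.
Joint ranges: [-178.18, 178.18], [-50.72, 133.34], [12.68, 142.11], [-81.47, 261.47], [9.98, 163.14], [-165.26, 165.26]. Speed limits (degrees/s): [136.94, 136.94, 180, 180, 180, 180].

### API

Orientations are given as a 3x3 rotation matrix whose columns are the frame's x, y, z axes.
In Python, from rig import env gives the robot as it stands. The module is installed in compiled form; this text tells all that it offers.
- The arm moves only by the tool step_arm, never from a script. Its argument "increments" is a list of rows, each an object of numbers: "x", "y", "z": the shift along the tool's x, y, z in cm; "wx", "wy", "wz": the turn, a rotation vector about the tool's x, y, z in rad; "gripper": the finger opening in cm, from 0 to 8.54. A call has 1 to 20 rows; each row shifts and turns the commanded pose from where the row before left it, along the tool's axes as they then stand; what a row does not reach is not made up. A row lasts 1/10 s, in which the tool goes at most 50 mm and 8.59 degrees, less where a joint would pass 70% of its speed; a pose out of reach is approached as far as the arm can. A call with a gripper value outside its range is refused whole. The fingers move at their own pace and stop on an object; "newtons" is the grip in N (left out, the last holds). Time passes only in rows, so rows that do not move let the fingers close. It gives the time, the measured TCP pose, the force and the opening at its end, in the units of the state.
- env.observe(): the state, without advancing time (a new reading comes with each control period).
- env.get_image(name): name is "scene" or "top" or "wrist"; returns a dict with "color" (400x640x3 uint8, blue, green, red), "camera_matrix" (3x3 intrinsics, pixels), "rvec" (rotation vector, rad) and "tvec" (3), from world to camera coordinates, as OpenCV has them. Camera axes: x right, y down, z forward; pixel columns grow to the right and rows downward; lengths in m; the calibration is good to about 2 mm. A picture is of the moment at which its call begins. There is no depth.
- env.close_job(): hands the job in, once; it reports no verdict.
The state is a dict: "time_s": time; "q": joint angles; "qvel": joint speeds; "joint_efforts": joint torques, N m; "position": TCP position; "tool_rot": TCP orientation; "ft_force": force on the tool from outside, world axes, zero at the start; "wrist_torque": the same for the moment, N m; "grip_width": finger opening in m.
Only numpy, scipy, OpenCV 4.12 (cv2) and the standard library are available. Lean on these libraries where they do the work, as an engineer would, in place of code of your own. Each camera call takes 0.05 s, during which the arm holds its last target. There are 200 camera calls.

## Working session

There is one attempt and no reset: what is moved stays moved. The work goes in short steps, Python scripts to look and compute and a tool call to move; the robot and the scene stay as the last step left them, time stands still between calls to the robot, and variables do not carry over. Pictures are saved under pics/ and viewed, about 8 in all and at most 12, crops included, and the job is handed in when it is done.

Besides the shell and the picture viewer there is one more tool, called after "Call:" as name(argument=value, ...), one argument or row to a line, values as JSON. step_arm: Moves the arm, as the interface text tells. Its arguments: {"type":"object","properties":{"increments":{"type":"array"},"newtons":{"type":"number"}},"required":["increments"]}

```bash
mkdir -p pics; cat > h.py <<'E'
import numpy as np, cv2
from rig import env
def grab(n):
    d=env.get_image(n); d['R']=cv2.Rodrigues(np.array(d['rvec'],float))[0]; d['t']=np.array(d['tvec'],float).ravel(); d['K']=np.array(d['camera_matrix'],float); return d
def ray(d,u,v):
    return -d['R'].T@d['t'], d['R'].T@np.linalg.inv(d['K'])@np.array([u,v,1.])
def plane(d,u,v,z):
    c,r=ray(d,u,v); return c+r*(z-c[2])/r[2]
def proj(d,P):
    p=d['K']@(d['R']@np.array(P,float)+d['t']); return p[:2]/p[2]
E
python3 - <<'E'
from h import *
s=env.observe(); print(s['time_s'],s['position'],s['tool_rot'],s['ft_force'],s['grip_width'])
for n in('top','scene'):
    d=grab(n); cv2.imwrite(f'pics/{n}0.png',d['color']); print(n,-d['R'].T@d['t'],d['K'][0,0])
    np.savez(f'{n}0.npz',**{k:d[k] for k in('R','t','K','color')})
E
```

```text
0.0 [ 0.16136379 -0.52573824  0.40409621] [[ 2.93409864e-01 -9.55986733e-01 -1.31740500e-04]
 [-9.55985580e-01 -2.93409719e-01  1.51894516e-03]
 [-1.49074536e-03 -3.19731474e-04 -9.99998838e-01]] [ 0.15198654  0.5162558  -0.0848564 ] 0.0852580451921303
top [ 0.49182104 -0.00137195  1.28637336] 385.14252931366076
scene [ 1.05122445 -0.68947029  0.90456707] 432.6095010705627
```

View pics/top0.png

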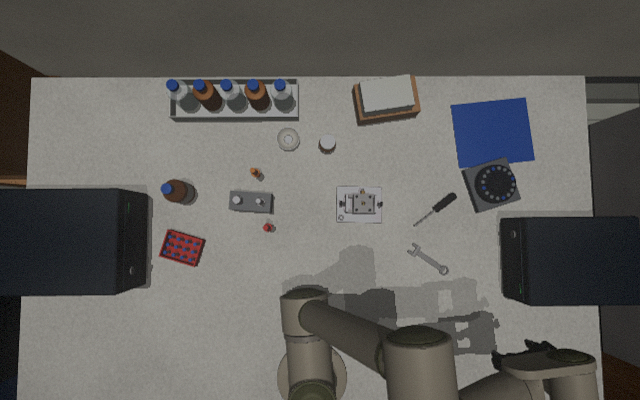

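View pics/scene0.png

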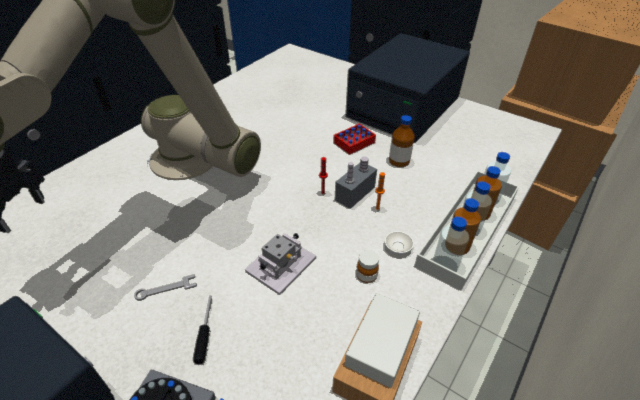

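The top view shows the nest near (359,204) and the rack near (251,201). The orange and red decoys are at (256,173) and (268,227). Next I'll enlarge the nest and rack.

```bash
python3 - <<'E'
import cv2,numpy as np
t=cv2.imread('pics/top0.png'); s=cv2.imread('pics/scene0.png')
f=lambda im,x,y,w,h,k:cv2.resize(im[y:y+h,x:x+w],None,fx=k,fy=k,interpolation=cv2.INTER_CUBIC)
a=np.hstack([f(t,330,180,60,48,6.6)[:310,:390],f(t,222,180,60,48,6.6)[:310,:390]])
b=np.hstack([f(s,240,225,80,60,4.9)[:290,:390],f(s,320,145,80,60,4.9)[:290,:390]])
cv2.imwrite('pics/c1.png',np.vstack([a,b]));print(a.shape)
E
```

```text
(310, 780, 3)
```

View pics/c1.png

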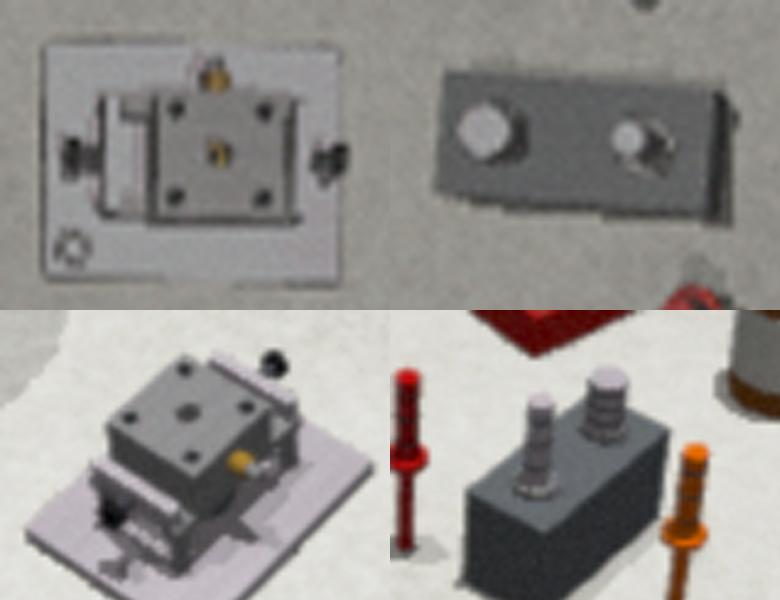

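The bore is at about (363.2,203.2) in top and (278.4,245.8) in scene. The slim drift is the right-hand one in the rack, with its handle top at (258.3,200.9) in top and (350.8,163.8) in scene.

```bash
python3 - <<'E'
from h import *
t=dict(np.load('top0.npz')); s=dict(np.load('scene0.npz'))
c=lambda x,y:(330+x/6.6-.42,180+y/6.6-.42); c2=lambda x,y:(222+(x-390)/6.6-.42,180+y/6.6-.42)
e=lambda x,y:(240+x/4.9-.4,225+(y-310)/4.9-.4); e2=lambda x,y:(320+(x-390)/4.9-.4,145+(y-310)/4.9-.4)
print('slim',plane(t,*c2(628,139),.141),plane(s,*e2(541,402),.141))
print('fat',plane(t,*c2(483,131),.117),plane(s,*e2(608,380),.117))
print('bore',plane(t,*c(219,153),.08),plane(s,*e(188,412),.08))
print('screws top',[plane(t,*c(*p),.08)[:2].round(4) for p in((176,110),(264,111),(175,198),(262,198))])
print('screws scn',[plane(s,*e(*p),.08)[:2].round(4) for p in((185,369),(248,407),(130,417),(192,456))])
print('plate',[plane(t,*c(*p),.012)[:2].round(4) for p in((43,44),(340,50),(338,284),(44,276))])
print('rack',[plane(t,*c2(*p),.075)[:2].round(4) for p in((445,72),(716,92),(709,212),(437,190))])
d=grab('wrist');ob=env.observe();R=np.array(ob['tool_rot']);print('wristcam in tool',R.T@(-d['R'].T@d['t']-ob['position']),'\n',R.T@d['R'].T)
E
```

```text
slim [0.56505452 0.15755969 0.141     ] [0.56310927 0.15726639 0.141     ]
fat [0.57084831 0.22753607 0.117     ] [0.56900134 0.22604068 0.117     ]
bore [ 0.55945724 -0.16370344  0.08      ] [ 0.55627022 -0.16304492  0.08      ]
screws top [array([ 0.5801, -0.1436]), array([ 0.5793, -0.1855]), array([ 0.5382, -0.1424]), array([ 0.5379, -0.1838])]
screws scn [array([ 0.5361, -0.1411]), array([ 0.579 , -0.1423]), array([ 0.5345, -0.1831]), array([ 0.5765, -0.1844])]
plate [array([ 0.619 , -0.0851]), array([ 0.6148, -0.2349]), array([ 0.497 , -0.2314]), array([ 0.5024, -0.084 ])]
rack [array([0.6021, 0.254 ]), array([0.5914, 0.1248]), array([0.5341, 0.1282]), array([0.5457, 0.2574])]
wristcam in tool [ 0.0007886  -0.08303976  0.03139282] 
 [[ 9.99999818e-01  6.45274902e-05  5.99949744e-04]
 [-2.56541505e-04  9.45396290e-01  3.25922980e-01]
 [-5.46159270e-04 -3.25923075e-01  9.45396134e-01]]
```

Call:
step_arm(
  increments=[
    {"x": -2.67,"y": -2.93,"gripper": 4.5},
    {"x": -2.67,"y": -2.93},
    {"x": -2.67,"y": -2.93},
    {"x": -2.67,"y": -2.93},
    {"x": -2.67,"y": -2.93},
    {"x": -2.67,"y": -2.93},
    {"x": -2.67,"y": -2.93},
    {"x": -2.67,"y": -2.93},
    {"x": -2.67,"y": -2.93},
    {"x": -2.67,"y": -2.93},
    {"x": -2.67,"y": -2.93},
    {"x": -2.67,"y": -2.93},
    {"x": -2.67,"y": -2.93},
    {"x": -2.67,"y": -2.93},
    {"x": -2.67,"y": -2.93},
    {"x": -2.67,"y": -2.93},
    {"x": -2.67,"y": -2.93},
    {"x": -2.67,"y": -2.93},
    {"x": -2.67,"y": -2.93},
    {"x": -2.67,"y": -2.93},
  ],
)

```text
invalid input at $.increments[0]: expected keys x, y, z, wx, wy, wz, gripper
```

Call:
step_arm(
  increments=[
    {"wz": -0.148},
    {"wz": -0.148},
    {"wz": -0.148},
    {"wz": -0.148},
    {"wz": -0.148},
    {"wz": -0.148},
    {"wz": -0.148},
    {"wz": -0.148},
    {},
  ],
)

```text
invalid input at $.increments[0]: expected keys x, y, z, wx, wy, wz, gripper
```

```bash
python3 - <<'E'
from h import *
d=grab('wrist');ob=env.observe();cv2.imwrite('pics/w1.png',d['color'])
np.savez('w1.npz',**{k:d[k] for k in('R','t','K','color')})
print(ob['time_s'],ob['position'],ob['tool_rot'],ob['q'],ob['grip_width'],ob['ft_force'])
print(proj(d,(.564,.1574,.141)),d['K'])
E
```

```text
0.2 [ 0.16140287 -0.52575879  0.40435089] [[ 2.93447274e-01 -9.55975259e-01 -4.11569963e-05]
 [-9.55974880e-01 -2.93447195e-01  8.79454280e-04]
 [-8.52813938e-04 -2.18728406e-04 -9.99999612e-01]] [-8.52703948e+01  2.18283529e+01  7.43642467e+01  1.81507632e-03
  8.38578123e+01 -1.23350433e+01] 0.08550926371198929 [-0.31724271  0.86966232  0.17509648]
[-2702.34496105 -2899.52022885] [[314.74218161   0.         316.76746664]
 [  0.         314.74218161 204.97212874]
 [  0.           0.           1.        ]]
```

View pics/w1.png

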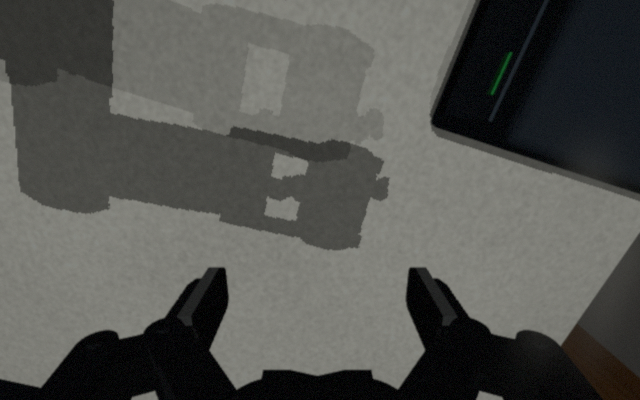

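The moves were refused because each row needs all seven keys, so this picture only shows the start pose, with empty bench between the fingers. I'll resend with full rows.

Call:
step_arm(
  increments=[
    {"x": -2.67,"y": -2.93,"z": 0,"wx": 0,"wy": 0,"wz": 0,"gripper": 4.5},
    {"x": -2.67,"y": -2.93,"z": 0,"wx": 0,"wy": 0,"wz": 0,"gripper": 4.5},
    {"x": -2.67,"y": -2.93,"z": 0,"wx": 0,"wy": 0,"wz": 0,"gripper": 4.5},
    {"x": -2.67,"y": -2.93,"z": 0,"wx": 0,"wy": 0,"wz": 0,"gripper": 4.5},
    {"x": -2.67,"y": -2.93,"z": 0,"wx": 0,"wy": 0,"wz": 0,"gripper": 4.5},
    {"x": -2.67,"y": -2.93,"z": 0,"wx": 0,"wy": 0,"wz": 0,"gripper": 4.5},
    {"x": -2.67,"y": -2.93,"z": 0,"wx": 0,"wy": 0,"wz": 0,"gripper": 4.5},
    {"x": -2.67,"y": -2.93,"z": 0,"wx": 0,"wy": 0,"wz": 0,"gripper": 4.5},
    {"x": -2.67,"y": -2.93,"z": 0,"wx": 0,"wy": 0,"wz": 0,"gripper": 4.5},
    {"x": -2.67,"y": -2.93,"z": 0,"wx": 0,"wy": 0,"wz": 0,"gripper": 4.5},
    {"x": -2.67,"y": -2.93,"z": 0,"wx": 0,"wy": 0,"wz": 0,"gripper": 4.5},
    {"x": -2.67,"y": -2.93,"z": 0,"wx": 0,"wy": 0,"wz": 0,"gripper": 4.5},
    {"x": -2.67,"y": -2.93,"z": 0,"wx": 0,"wy": 0,"wz": 0,"gripper": 4.5},
    {"x": -2.67,"y": -2.93,"z": 0,"wx": 0,"wy": 0,"wz": 0,"gripper": 4.5},
    {"x": -2.67,"y": -2.93,"z": 0,"wx": 0,"wy": 0,"wz": 0,"gripper": 4.5},
    {"x": -2.67,"y": -2.93,"z": 0,"wx": 0,"wy": 0,"wz": 0,"gripper": 4.5},
    {"x": -2.67,"y": -2.93,"z": 0,"wx": 0,"wy": 0,"wz": 0,"gripper": 4.5},
    {"x": -2.67,"y": -2.93,"z": 0,"wx": 0,"wy": 0,"wz": 0,"gripper": 4.5},
    {"x": -2.67,"y": -2.93,"z": 0,"wx": 0,"wy": 0,"wz": 0,"gripper": 4.5},
    {"x": -2.67,"y": -2.93,"z": 0,"wx": 0,"wy": 0,"wz": 0,"gripper": 4.5},
  ],
)

```text
time_s: 2.2
position: [0.5655, 0.1583, 0.4045]
tool_rot: [[0.294, -0.956, -0.0], [-0.956, -0.294, -0.0], [-0.0, 0.0, -1.0]]
ft_force: [0.9, -1.2, 0.3]
grip_width: 0.0444
```

Call:
step_arm(
  increments=[
    {"x": 0,"y": 0,"z": 0,"wx": 0,"wy": 0,"wz": -0.148,"gripper": 4.5},
    {"x": 0,"y": 0,"z": 0,"wx": 0,"wy": 0,"wz": -0.148,"gripper": 4.5},
    {"x": 0,"y": 0,"z": 0,"wx": 0,"wy": 0,"wz": -0.148,"gripper": 4.5},
    {"x": 0,"y": 0,"z": 0,"wx": 0,"wy": 0,"wz": -0.148,"gripper": 4.5},
    {"x": 0,"y": 0,"z": 0,"wx": 0,"wy": 0,"wz": -0.148,"gripper": 4.5},
    {"x": 0,"y": 0,"z": 0,"wx": 0,"wy": 0,"wz": -0.148,"gripper": 4.5},
    {"x": 0,"y": 0,"z": 0,"wx": 0,"wy": 0,"wz": -0.148,"gripper": 4.5},
    {"x": 0,"y": 0,"z": 0,"wx": 0,"wy": 0,"wz": -0.148,"gripper": 4.5},
    {"x": 0,"y": 0,"z": 0,"wx": 0,"wy": 0,"wz": 0,"gripper": 4.5},
  ],
)

```text
time_s: 3.1
position: [0.5649, 0.1567, 0.4045]
tool_rot: [[0.996, -0.088, -0.0], [-0.088, -0.996, -0.0], [-0.0, 0.0, -1.0]]
ft_force: [-0.9, -0.8, -0.4]
grip_width: 0.0447
```

```bash
python3 - <<'E'
from h import *
d=grab('wrist');ob=env.observe();cv2.imwrite('pics/w2.png',d['color'])
np.savez('w2.npz',**{k:d[k] for k in('R','t','K','color')})
print(ob['time_s'],ob['position'],ob['tool_rot'],ob['q'],ob['grip_width'],ob['ft_force'])
print(proj(d,(.564,.1574,.141)))
E
```

```text
3.15 [0.56489806 0.15668486 0.40455536] [[ 9.95756538e-01 -9.20260600e-02 -3.47677690e-04]
 [-9.20260636e-02 -9.95756599e-01  5.62686913e-06]
 [-3.46720172e-04  2.63924174e-05 -9.99999940e-01]] [3.93969144e+00 2.55001300e+01 6.83333023e+01 1.69404880e-03
 8.61864190e+01 9.21975433e+00] 0.04488384513804388 [ 0.54479242  1.05685012 -0.14925439]
[316.39651231 207.41816595]
```

View pics/w2.png

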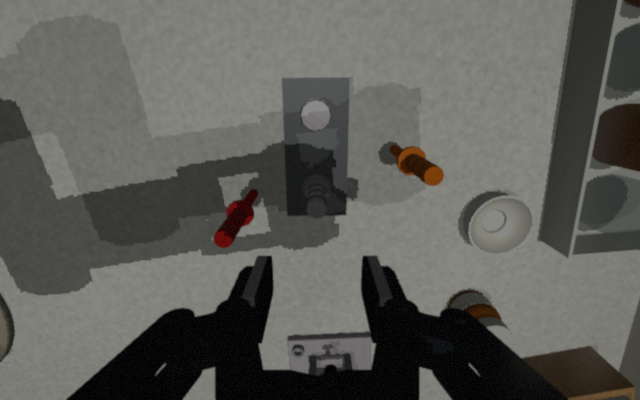

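The slim drift's handle top is at (317,207), which matches the prediction of (316,207). The jaws straddle it along x, with the fat drift at (315,115) well clear. Next I descend and grip.

Call:
step_arm(
  increments=[
    {"x": -0.05,"y": -0.07,"z": 1.7,"wx": 0,"wy": 0,"wz": 0,"gripper": 4.5},
    {"x": 0,"y": 0,"z": 2.5,"wx": 0,"wy": 0,"wz": 0,"gripper": 4.5},
    {"x": 0,"y": 0,"z": 2.5,"wx": 0,"wy": 0,"wz": 0,"gripper": 4.5},
    {"x": 0,"y": 0,"z": 2.5,"wx": 0,"wy": 0,"wz": 0,"gripper": 4.5},
    {"x": 0,"y": 0,"z": 1.7,"wx": 0,"wy": 0,"wz": 0,"gripper": 4.5},
    {"x": 0,"y": 0,"z": 1.3,"wx": 0,"wy": 0,"wz": 0,"gripper": 4.5},
    {"x": 0,"y": 0,"z": 0.9,"wx": 0,"wy": 0,"wz": 0,"gripper": 4.5},
    {"x": 0,"y": 0,"z": 0.5,"wx": 0,"wy": 0,"wz": 0,"gripper": 4.5},
    {"x": 0,"y": 0,"z": 0,"wx": 0,"wy": 0,"wz": 0,"gripper": 4.5},
  ],
)

```text
time_s: 4.05
position: [0.5645, 0.1574, 0.2684]
tool_rot: [[0.996, -0.09, -0.001], [-0.09, -0.996, -0.0], [-0.001, 0.0, -1.0]]
ft_force: [-0.1, 0.1, 0.6]
grip_width: 0.0448
```

Call:
step_arm(
  increments=[
    {"x": 0,"y": 0,"z": 0,"wx": 0,"wy": 0,"wz": 0,"gripper": 2.2},
    {"x": 0,"y": 0,"z": 0,"wx": 0,"wy": 0,"wz": 0,"gripper": 2.0},
    {"x": 0,"y": 0,"z": 0,"wx": 0,"wy": 0,"wz": 0,"gripper": 1.2},
    {"x": 0,"y": 0,"z": 0,"wx": 0,"wy": 0,"wz": 0,"gripper": 1.0},
    {"x": 0,"y": 0,"z": 0,"wx": 0,"wy": 0,"wz": 0,"gripper": 0.5},
    {"x": 0,"y": 0,"z": 0,"wx": 0,"wy": 0,"wz": 0,"gripper": 0.5},
    {"x": 0,"y": 0,"z": 0,"wx": 0,"wy": 0,"wz": 0,"gripper": 0.5},
  ],
  newtons=60,
)

```text
time_s: 4.75
position: [0.5645, 0.1574, 0.2694]
tool_rot: [[0.996, -0.089, 0.001], [-0.089, -0.996, 0.0], [0.001, -0.0, -1.0]]
ft_force: [-1.4, -0.3, 5.7]
grip_width: 0.0149
```

Call:
step_arm(
  increments=[
    {"x": 0,"y": 0,"z": -0.3,"wx": 0,"wy": 0,"wz": 0,"gripper": 0.5},
    {"x": 0,"y": 0,"z": -0.7,"wx": 0,"wy": 0,"wz": 0,"gripper": 0.5},
    {"x": 0,"y": 0,"z": -1.5,"wx": 0,"wy": 0,"wz": 0,"gripper": 0.5},
    {"x": 0,"y": 0,"z": -2,"wx": 0,"wy": 0,"wz": 0,"gripper": 0.5},
    {"x": 0,"y": 0,"z": -2,"wx": 0,"wy": 0,"wz": 0,"gripper": 0.5},
    {"x": 0,"y": 0,"z": -2,"wx": 0,"wy": 0,"wz": 0,"gripper": 0.5},
    {"x": 0,"y": 0,"z": -1.5,"wx": 0,"wy": 0,"wz": 0,"gripper": 0.5},
    {"x": 0,"y": 0,"z": -0.5,"wx": 0,"wy": 0,"wz": 0,"gripper": 0.5},
    {"x": 0,"y": 0,"z": 0,"wx": 0,"wy": 0,"wz": 0,"gripper": 0.5},
  ],
)

```text
time_s: 5.65
position: [0.5644, 0.1574, 0.3741]
tool_rot: [[0.996, -0.089, 0.001], [-0.089, -0.996, 0.0], [0.001, -0.0, -1.0]]
ft_force: [-0.6, 0.1, -1.7]
grip_width: 0.0144
```

Call:
step_arm(
  increments=[
    {"x": 0.07,"y": 1.0,"z": 0,"wx": 0,"wy": 0,"wz": 0,"gripper": 0.5},
    {"x": 0.14,"y": 2.0,"z": 0,"wx": 0,"wy": 0,"wz": 0,"gripper": 0.5},
    {"x": 0.21,"y": 3.0,"z": 0,"wx": 0,"wy": 0,"wz": 0,"gripper": 0.5},
    {"x": 0.21,"y": 3.0,"z": 0,"wx": 0,"wy": 0,"wz": 0,"gripper": 0.5},
    {"x": 0.21,"y": 3.0,"z": 0,"wx": 0,"wy": 0,"wz": 0,"gripper": 0.5},
    {"x": 0.21,"y": 3.0,"z": 0,"wx": 0,"wy": 0,"wz": 0,"gripper": 0.5},
    {"x": 0.21,"y": 3.0,"z": 0,"wx": 0,"wy": 0,"wz": 0,"gripper": 0.5},
    {"x": 0.21,"y": 3.0,"z": 0,"wx": 0,"wy": 0,"wz": 0,"gripper": 0.5},
    {"x": 0.21,"y": 3.0,"z": 0,"wx": 0,"wy": 0,"wz": 0,"gripper": 0.5},
    {"x": 0.21,"y": 3.0,"z": 0,"wx": 0,"wy": 0,"wz": 0,"gripper": 0.5},
    {"x": 0.21,"y": 3.0,"z": 0,"wx": 0,"wy": 0,"wz": 0,"gripper": 0.5},
    {"x": 0.14,"y": 1.5,"z": 0,"wx": 0,"wy": 0,"wz": 0,"gripper": 0.5},
    {"x": 0.03,"y": 0.5,"z": 0,"wx": 0,"wy": 0,"wz": 0,"gripper": 0.5},
    {"x": 0,"y": 0,"z": 0,"wx": 0,"wy": 0,"wz": 0,"gripper": 0.5},
    {"x": 0,"y": 0,"z": 0,"wx": 0,"wy": 0,"wz": 0,"gripper": 0.5},
  ],
)

```text
time_s: 7.15
position: [0.5586, -0.1624, 0.3736]
tool_rot: [[0.996, -0.088, -0.0], [-0.088, -0.996, 0.001], [-0.0, -0.001, -1.0]]
ft_force: [-0.3, -0.5, -1.4]
grip_width: 0.0147
```

```bash
python3 - <<'E'
from h import *
ob=env.observe();print(ob['time_s'],ob['position'],ob['grip_width'],ob['ft_force'])
P=np.array(ob['position']); T=P-[0,0,.155+.106-.0025]; T=np.array([P[0],P[1],P[2]-.2644])
f=lambda im,x,y,w,h,k:cv2.resize(im[y:y+h,x:x+w],None,fx=k,fy=k,interpolation=cv2.INTER_CUBIC)
o=[]
for n,sz in(('wrist',(100,130)),('scene',(72,94))):
    d=grab(n); np.savez(f'{n}3.npz',**{k:d[k] for k in('R','t','K','color')}); cv2.imwrite(f'pics/{n}3.png',d['color'])
    a=proj(d,(.558,-.1634,.08)).round(1);b=proj(d,T).round(1);print(n,'bore',a,'tip',b)
    x,y=(a-np.array(sz)/2).astype(int); y=min(y,400-sz[1]); im=f(d['color'],x,y,*sz,390/sz[0]); print('crop',x,y,390/sz[0]);o.append(im[:500])
h=min(i.shape[0] for i in o); cv2.imwrite('pics/c3.png',np.hstack([i[:h] for i in o]))
E
```

```text
7.15 [ 0.55864141 -0.16237302  0.37359088] 0.014735985946877344 [-0.27464395 -0.48645309 -1.43883983]
wrist bore [316.9 198. ] tip [317.6 208. ]
crop 266 133 3.9
scene bore [278.4 245.8] tip [278.2 237.9]
crop 242 198 5.416666666666667
```

View pics/c3.png

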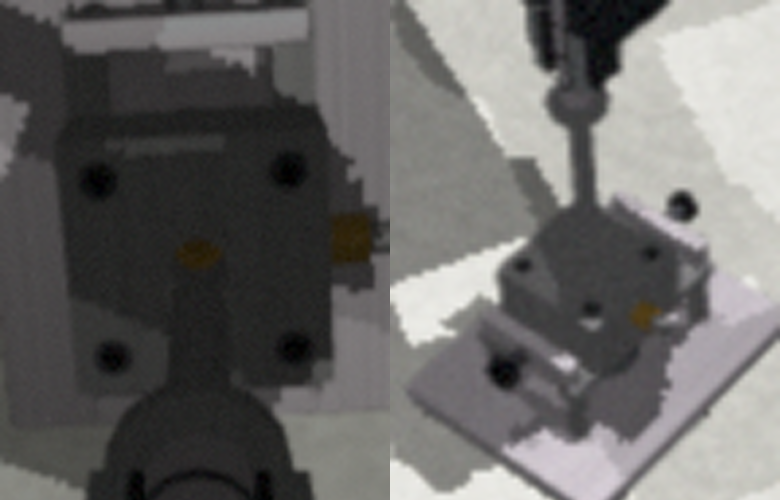

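In the wrist crop the brass bush shows through the bore at crop (198,253), partly hidden by the drift tip at about (201,268). The four head screws are clear in both views. Next I'll measure the tip and bore in the same wrist image, contrast-stretched.

```bash
python3 - <<'E'
from h import *
d=dict(np.load('wrist3.npz')); g=cv2.cvtColor(d['color'],cv2.COLOR_BGR2GRAY).astype(np.float32)
pts=[]
for x,y in((98,181),(288,171),(113,356),(295,347)):
    u,v=266+x/3.9-.4,133+y/3.9-.4; u0,v0=int(round(u)),int(round(v)); w=g[v0-6:v0+7,u0-6:u0+7]
    k=np.clip(np.percentile(w,60)*.65-w,0,None); yy,xx=np.mgrid[v0-6:v0+7,u0-6:u0+7]; c=((k*xx).sum()/k.sum(),(k*yy).sum()/k.sum())
    P=plane(d,*c,.08); pts.append(P[:2]); print(np.round(c,2),P.round(4))
print('mean',np.mean(pts,0))
hsv=cv2.cvtColor(d['color'],cv2.COLOR_BGR2HSV); m=((hsv[...,0]>8)&(hsv[...,0]<30)&(hsv[...,1]>120))[180:220,295:340]
ys,xs=np.nonzero(m); print('brass',xs.min()+295,xs.max()+295,ys.min()+180,ys.max()+180)
c=d['color'][170:240,285:350].astype(float); c=np.clip(c*3.2,0,255).astype(np.uint8)
cv2.imwrite('pics/c4.png',cv2.resize(c,None,fx=8,fy=8,interpolation=cv2.INTER_CUBIC))
E
```

```text
[290.74 179.09] [ 0.5371 -0.1445  0.08  ]
[339.61 176.56] [ 0.579  -0.1459  0.08  ]
[294.54 224.31] [ 0.5357 -0.1864  0.08  ]
[341.21 221.84] [ 0.5777 -0.1877  0.08  ]
mean [ 0.5573922 -0.1661278]
brass 311 322 195 201
```

View pics/c4.png

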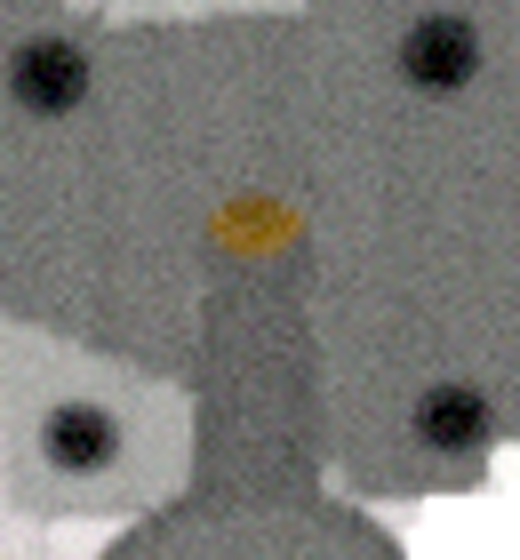

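In the stretched crop the tip's far edge is at crop (258,255), column 316.9, and the four screws give a bore at about (0.5574, -0.1661). The top view gave y=-0.164, so I'll aim between them at y about -0.165 and then feel for it.

Call:
step_arm(
  increments=[
    {"x": -0.02,"y": 0.28,"z": 0.5,"wx": 0,"wy": 0,"wz": 0,"gripper": 0.5},
    {"x": 0,"y": 0,"z": 1.0,"wx": 0,"wy": 0,"wz": 0,"gripper": 0.5},
    {"x": 0,"y": 0,"z": 0.8,"wx": 0,"wy": 0,"wz": 0,"gripper": 0.5},
    {"x": 0,"y": 0,"z": 0.3,"wx": 0,"wy": 0,"wz": 0,"gripper": 0.5},
    {"x": 0,"y": 0,"z": 0.1,"wx": 0,"wy": 0,"wz": 0,"gripper": 0.5},
    {"x": 0,"y": 0,"z": 0,"wx": 0,"wy": 0,"wz": 0,"gripper": 0.5},
  ],
)

```text
time_s: 7.85
position: [0.5582, -0.1661, 0.3466]
tool_rot: [[0.996, -0.089, -0.0], [-0.089, -0.996, 0.0], [-0.0, -0.0, -1.0]]
ft_force: [0.5, -0.1, -1.7]
grip_width: 0.0142
```

Call:
step_arm(
  increments=[
    {"x": 0,"y": 0,"z": 0.1,"wx": 0,"wy": 0,"wz": 0,"gripper": 0.5},
    {"x": 0,"y": 0,"z": 0.1,"wx": 0,"wy": 0,"wz": 0,"gripper": 0.5},
    {"x": 0,"y": 0,"z": 0,"wx": 0,"wy": 0,"wz": 0,"gripper": 0.5},
  ],
)

```text
time_s: 8.15
position: [0.5582, -0.1661, 0.3447]
tool_rot: [[0.996, -0.089, -0.0], [-0.089, -0.996, -0.0], [-0.0, 0.0, -1.0]]
ft_force: [0.4, -0.1, -1.4]
grip_width: 0.0143
```

Call:
step_arm(
  increments=[
    {"x": 0,"y": 0,"z": 0.1,"wx": 0,"wy": 0,"wz": 0,"gripper": 0.5},
    {"x": 0,"y": 0,"z": 0.0,"wx": 0,"wy": 0,"wz": 0,"gripper": 0.5},
  ],
)

```text
time_s: 8.35
position: [0.5582, -0.1661, 0.3441]
tool_rot: [[0.996, -0.089, 0.001], [-0.089, -0.996, -0.0], [0.001, 0.0, -1.0]]
ft_force: [-0.7, 0.4, 1.7]
grip_width: 0.0146
```

Call:
step_arm(
  increments=[
    {"x": 0,"y": 0,"z": 0.1,"wx": 0,"wy": 0,"wz": 0,"gripper": 0.5},
    {"x": 0,"y": 0,"z": 0.0,"wx": 0,"wy": 0,"wz": 0,"gripper": 0.5},
    {"x": 0,"y": 0,"z": 0.0,"wx": 0,"wy": 0,"wz": 0,"gripper": 0.5},
  ],
)

```text
time_s: 8.65
position: [0.5582, -0.166, 0.3425]
tool_rot: [[0.996, -0.089, -0.0], [-0.089, -0.996, 0.001], [-0.0, -0.001, -1.0]]
ft_force: [0.5, 1.1, -1.1]
grip_width: 0.0145
```

```bash
python3 - <<'E'
from h import *
o=env.observe(); print(o['position'],o['ft_force'],o['wrist_torque'])
E
```

```text
[ 0.55819637 -0.16597424  0.3425082 ] [ 0.53321007  1.07814279 -1.14169142] [ 0.29184911 -0.11706736  0.04533849]
```

The tip has slipped past the edge: it is below the head's top with no load, and y is -0.166, as the wrist camera said. I'll continue gently.

Call:
step_arm(
  increments=[
    {"x": 0,"y": 0,"z": 0.1,"wx": 0,"wy": 0,"wz": 0,"gripper": 0.5},
    {"x": 0,"y": 0,"z": 0.1,"wx": 0,"wy": 0,"wz": 0,"gripper": 0.5},
    {"x": 0,"y": 0,"z": 0.1,"wx": 0,"wy": 0,"wz": 0,"gripper": 0.5},
    {"x": 0,"y": 0,"z": 0,"wx": 0,"wy": 0,"wz": 0,"gripper": 0.5},
  ],
)

```text
time_s: 9.05
position: [0.5582, -0.1661, 0.3394]
tool_rot: [[0.996, -0.089, -0.0], [-0.089, -0.996, 0.0], [-0.0, -0.0, -1.0]]
ft_force: [0.1, 2.9, -1.7]
grip_width: 0.0147
```

Call:
step_arm(
  increments=[
    {"x": 0,"y": 0,"z": 0.1,"wx": 0,"wy": 0,"wz": 0,"gripper": 0.5},
    {"x": 0,"y": 0,"z": 0.1,"wx": 0,"wy": 0,"wz": 0,"gripper": 0.5},
    {"x": 0,"y": 0,"z": 0.1,"wx": 0,"wy": 0,"wz": 0,"gripper": 0.5},
    {"x": 0,"y": 0,"z": 0.1,"wx": 0,"wy": 0,"wz": 0,"gripper": 0.5},
    {"x": 0,"y": 0,"z": 0.1,"wx": 0,"wy": 0,"wz": 0,"gripper": 0.5},
    {"x": 0,"y": 0,"z": 0,"wx": 0,"wy": 0,"wz": 0,"gripper": 0.5},
  ],
)

```text
time_s: 9.65
position: [0.5582, -0.1661, 0.3345]
tool_rot: [[0.996, -0.089, -0.0], [-0.089, -0.996, 0.0], [-0.0, -0.0, -1.0]]
ft_force: [0.5, 2.0, -0.8]
grip_width: 0.0142
```

```bash
python3 - <<'E'
from h import *
o=env.observe(); print(o['position'],o['ft_force'],o['wrist_torque'])
E
```

```text
[ 0.55817374 -0.1660943   0.33452062] [ 0.51054888  1.96822005 -0.83474489] [ 5.43489501e-01 -1.39780798e-01 -1.90888132e-04]
```

Call:
step_arm(
  increments=[
    {"x": 0,"y": -0.03,"z": 0.1,"wx": 0,"wy": 0,"wz": 0,"gripper": 0.5},
    {"x": 0,"y": 0,"z": 0.1,"wx": 0,"wy": 0,"wz": 0,"gripper": 0.5},
    {"x": 0,"y": 0,"z": 0.1,"wx": 0,"wy": 0,"wz": 0,"gripper": 0.5},
    {"x": 0,"y": 0,"z": 0.05,"wx": 0,"wy": 0,"wz": 0,"gripper": 0.5},
    {"x": 0,"y": 0,"z": 0.05,"wx": 0,"wy": 0,"wz": 0,"gripper": 0.5},
    {"x": 0,"y": 0,"z": 0.05,"wx": 0,"wy": 0,"wz": 0,"gripper": 0.5},
    {"x": 0,"y": 0,"z": 0.05,"wx": 0,"wy": 0,"wz": 0,"gripper": 0.5},
  ],
  newtons=90,
)

```text
time_s: 10.35
position: [0.5582, -0.1658, 0.3297]
tool_rot: [[0.996, -0.089, 0.0], [-0.089, -0.996, 0.0], [-0.0, -0.0, -1.0]]
ft_force: [-0.2, 2.1, -0.8]
grip_width: 0.014
```

Call:
step_arm(
  increments=[
    {"x": 0,"y": 0,"z": 0.05,"wx": 0,"wy": 0,"wz": 0,"gripper": 0.5},
    {"x": 0,"y": 0,"z": 0.05,"wx": 0,"wy": 0,"wz": 0,"gripper": 0.5},
    {"x": 0,"y": 0,"z": 0.05,"wx": 0,"wy": 0,"wz": 0,"gripper": 0.5},
    {"x": 0,"y": 0,"z": 0.05,"wx": 0,"wy": 0,"wz": 0,"gripper": 0.5},
  ],
)

```text
time_s: 10.75
position: [0.5582, -0.1658, 0.3281]
tool_rot: [[0.996, -0.089, 0.0], [-0.089, -0.996, -0.0], [0.0, 0.0, -1.0]]
ft_force: [-0.0, 2.3, 5.9]
grip_width: 0.0138
```

Call:
step_arm(
  increments=[
    {"x": 0,"y": 0,"z": 0.05,"wx": 0,"wy": 0,"wz": 0,"gripper": 0.5},
    {"x": 0,"y": 0,"z": 0.05,"wx": 0,"wy": 0,"wz": 0,"gripper": 0.5},
    {"x": 0,"y": 0,"z": 0.05,"wx": 0,"wy": 0,"wz": 0,"gripper": 0.5},
    {"x": 0,"y": 0,"z": 0.05,"wx": 0,"wy": 0,"wz": 0,"gripper": 0.5},
  ],
)

```text
time_s: 11.15
position: [0.5581, -0.1658, 0.3271]
tool_rot: [[0.996, -0.089, 0.001], [-0.089, -0.996, -0.001], [0.002, 0.001, -1.0]]
ft_force: [-2.5, 2.7, 10.7]
grip_width: 0.0137
```

Call:
step_arm(
  increments=[
    {"x": 0,"y": 0,"z": 0.05,"wx": 0,"wy": 0,"wz": 0,"gripper": 0.5},
    {"x": 0,"y": 0,"z": 0.05,"wx": 0,"wy": 0,"wz": 0,"gripper": 0.5},
    {"x": 0,"y": 0,"z": 0.05,"wx": 0,"wy": 0,"wz": 0,"gripper": 0.5},
    {"x": 0,"y": 0,"z": 0.05,"wx": 0,"wy": 0,"wz": 0,"gripper": 0.5},
    {"x": 0,"y": 0,"z": 0.05,"wx": 0,"wy": 0,"wz": 0,"gripper": 0.5},
    {"x": 0,"y": 0,"z": 0.05,"wx": 0,"wy": 0,"wz": 0,"gripper": 0.5},
  ],
)

```text
time_s: 11.75
position: [0.5582, -0.1657, 0.3242]
tool_rot: [[0.996, -0.089, 0.002], [-0.089, -0.996, -0.001], [0.002, 0.001, -1.0]]
ft_force: [-2.0, 2.6, 10.6]
grip_width: 0.0138
```

Call:
step_arm(
  increments=[
    {"x": 0,"y": 0,"z": 0.05,"wx": 0,"wy": 0,"wz": 0,"gripper": 0.5},
    {"x": 0,"y": 0,"z": 0.05,"wx": 0,"wy": 0,"wz": 0,"gripper": 0.5},
    {"x": 0,"y": 0,"z": 0.05,"wx": 0,"wy": 0,"wz": 0,"gripper": 0.5},
    {"x": 0,"y": 0,"z": 0.05,"wx": 0,"wy": 0,"wz": 0,"gripper": 0.5},
    {"x": 0,"y": 0,"z": 0.05,"wx": 0,"wy": 0,"wz": 0,"gripper": 0.5},
    {"x": 0,"y": 0,"z": 0.05,"wx": 0,"wy": 0,"wz": 0,"gripper": 0.5},
  ],
)

```text
time_s: 12.35
position: [0.5581, -0.1657, 0.3212]
tool_rot: [[0.996, -0.089, 0.002], [-0.089, -0.996, -0.001], [0.002, 0.001, -1.0]]
ft_force: [-2.6, 2.9, 10.5]
grip_width: 0.014
```

Call:
step_arm(
  increments=[
    {"x": 0,"y": 0,"z": 0.05,"wx": 0,"wy": 0,"wz": 0,"gripper": 0.5},
    {"x": 0,"y": 0,"z": 0.05,"wx": 0,"wy": 0,"wz": 0,"gripper": 0.5},
    {"x": 0,"y": 0,"z": 0.05,"wx": 0,"wy": 0,"wz": 0,"gripper": 0.5},
    {"x": 0,"y": 0,"z": 0.05,"wx": 0,"wy": 0,"wz": 0,"gripper": 0.5},
    {"x": 0,"y": 0,"z": 0.05,"wx": 0,"wy": 0,"wz": 0,"gripper": 0.5},
    {"x": 0,"y": 0,"z": 0.05,"wx": 0,"wy": 0,"wz": 0,"gripper": 0.5},
    {"x": 0,"y": 0,"z": 0.05,"wx": 0,"wy": 0,"wz": 0,"gripper": 0.5},
    {"x": 0,"y": 0,"z": 0.05,"wx": 0,"wy": 0,"wz": 0,"gripper": 0.5},
  ],
)

```text
time_s: 13.15
position: [0.5582, -0.1657, 0.3172]
tool_rot: [[0.996, -0.089, 0.002], [-0.089, -0.996, -0.001], [0.002, 0.001, -1.0]]
ft_force: [-2.2, 4.3, 11.1]
grip_width: 0.0138
```

Call:
step_arm(
  increments=[
    {"x": 0,"y": -0.02,"z": 0.05,"wx": 0,"wy": 0,"wz": 0,"gripper": 0.5},
    {"x": 0,"y": 0,"z": 0.05,"wx": 0,"wy": 0,"wz": 0,"gripper": 0.5},
    {"x": 0,"y": 0,"z": 0.05,"wx": 0,"wy": 0,"wz": 0,"gripper": 0.5},
    {"x": 0,"y": 0,"z": 0.05,"wx": 0,"wy": 0,"wz": 0,"gripper": 0.5},
    {"x": 0,"y": 0,"z": 0.05,"wx": 0,"wy": 0,"wz": 0,"gripper": 0.5},
    {"x": 0,"y": 0,"z": 0.05,"wx": 0,"wy": 0,"wz": 0,"gripper": 0.5},
    {"x": 0,"y": 0,"z": 0.05,"wx": 0,"wy": 0,"wz": 0,"gripper": 0.5},
    {"x": 0,"y": 0,"z": 0.05,"wx": 0,"wy": 0,"wz": 0,"gripper": 0.5},
  ],
)

```text
time_s: 13.95
position: [0.5582, -0.1656, 0.3132]
tool_rot: [[0.996, -0.089, 0.002], [-0.089, -0.996, -0.001], [0.002, 0.001, -1.0]]
ft_force: [-2.8, 2.7, 11.0]
grip_width: 0.0143
```

Call:
step_arm(
  increments=[
    {"x": 0,"y": 0,"z": 0.05,"wx": 0,"wy": 0,"wz": 0,"gripper": 0.5},
    {"x": 0,"y": 0,"z": 0.05,"wx": 0,"wy": 0,"wz": 0,"gripper": 0.5},
    {"x": 0,"y": 0,"z": 0.05,"wx": 0,"wy": 0,"wz": 0,"gripper": 0.5},
    {"x": 0,"y": 0,"z": 0.05,"wx": 0,"wy": 0,"wz": 0,"gripper": 0.5},
    {"x": 0,"y": 0,"z": 0.05,"wx": 0,"wy": 0,"wz": 0,"gripper": 0.5},
    {"x": 0,"y": 0,"z": 0.05,"wx": 0,"wy": 0,"wz": 0,"gripper": 0.5},
  ],
)

```text
time_s: 14.55
position: [0.5582, -0.1656, 0.3102]
tool_rot: [[0.996, -0.089, 0.002], [-0.089, -0.996, -0.001], [0.002, 0.001, -1.0]]
ft_force: [-3.0, 1.9, 11.5]
grip_width: 0.014
```

Call:
step_arm(
  increments=[
    {"x": 0,"y": 0,"z": 0.03,"wx": 0,"wy": 0,"wz": 0,"gripper": 0.5},
    {"x": 0,"y": 0,"z": 0.03,"wx": 0,"wy": 0,"wz": 0,"gripper": 0.5},
    {"x": 0,"y": 0,"z": 0.03,"wx": 0,"wy": 0,"wz": 0,"gripper": 0.5},
  ],
)

```text
time_s: 14.85
position: [0.5582, -0.1656, 0.3093]
tool_rot: [[0.996, -0.089, 0.001], [-0.089, -0.996, -0.001], [0.002, 0.001, -1.0]]
ft_force: [-2.6, 2.7, 10.6]
grip_width: 0.014
```

Call:
step_arm(
  increments=[
    {"x": 0,"y": 0,"z": 0.03,"wx": 0,"wy": 0,"wz": 0,"gripper": 0.5},
    {"x": 0,"y": 0,"z": 0.03,"wx": 0,"wy": 0,"wz": 0,"gripper": 0.5},
    {"x": 0,"y": 0,"z": 0.03,"wx": 0,"wy": 0,"wz": 0,"gripper": 0.5},
    {"x": 0,"y": 0,"z": 0.03,"wx": 0,"wy": 0,"wz": 0,"gripper": 0.5},
  ],
)

```text
time_s: 15.25
position: [0.5582, -0.1655, 0.3083]
tool_rot: [[0.996, -0.089, 0.002], [-0.089, -0.996, -0.001], [0.002, 0.001, -1.0]]
ft_force: [-3.0, 3.0, 15.1]
grip_width: 0.0138
```

Call:
step_arm(
  increments=[
    {"x": 0,"y": 0,"z": 0.03,"wx": 0,"wy": 0,"wz": 0,"gripper": 0.5},
    {"x": 0,"y": 0,"z": 0.03,"wx": 0,"wy": 0,"wz": 0,"gripper": 0.5},
    {"x": 0,"y": 0,"z": 0.03,"wx": 0,"wy": 0,"wz": 0,"gripper": 0.5},
  ],
)

```text
time_s: 15.55
position: [0.5582, -0.1656, 0.3082]
tool_rot: [[0.996, -0.089, 0.003], [-0.089, -0.996, -0.002], [0.003, 0.001, -1.0]]
ft_force: [-4.1, 4.6, 19.3]
grip_width: 0.0142
```

The force rises just where the pad should be, at TCP 0.3083 (travel 22 mm). The bush is out, so I'll withdraw and carry the drift back.

Call:
step_arm(
  increments=[
    {"x": 0,"y": 0,"z": -0.3,"wx": 0,"wy": 0,"wz": 0,"gripper": 0.5},
    {"x": 0,"y": 0,"z": -0.5,"wx": 0,"wy": 0,"wz": 0,"gripper": 0.5},
    {"x": 0,"y": 0,"z": -1.0,"wx": 0,"wy": 0,"wz": 0,"gripper": 0.5},
    {"x": 0,"y": 0,"z": -1.0,"wx": 0,"wy": 0,"wz": 0,"gripper": 0.5},
    {"x": 0,"y": 0,"z": -1.0,"wx": 0,"wy": 0,"wz": 0,"gripper": 0.5},
    {"x": 0,"y": 0,"z": -1.0,"wx": 0,"wy": 0,"wz": 0,"gripper": 0.5},
    {"x": 0,"y": 0,"z": -1.0,"wx": 0,"wy": 0,"wz": 0,"gripper": 0.5},
    {"x": 0,"y": 0,"z": -1.0,"wx": 0,"wy": 0,"wz": 0,"gripper": 0.5},
    {"x": 0,"y": 0,"z": -0.4,"wx": 0,"wy": 0,"wz": 0,"gripper": 0.5},
    {"x": 0,"y": 0,"z": 0,"wx": 0,"wy": 0,"wz": 0,"gripper": 0.5},
  ],
)

```text
time_s: 16.55
position: [0.5582, -0.1656, 0.3784]
tool_rot: [[0.996, -0.089, 0.001], [-0.089, -0.996, -0.001], [0.001, 0.001, -1.0]]
ft_force: [-0.6, -0.0, -1.8]
grip_width: 0.0143
```

Call:
step_arm(
  increments=[
    {"x": -0.07,"y": -1.0,"z": 0,"wx": 0,"wy": 0,"wz": 0,"gripper": 0.5},
    {"x": -0.14,"y": -2.0,"z": 0,"wx": 0,"wy": 0,"wz": 0,"gripper": 0.5},
    {"x": -0.21,"y": -3.0,"z": 0,"wx": 0,"wy": 0,"wz": 0,"gripper": 0.5},
    {"x": -0.21,"y": -3.0,"z": 0,"wx": 0,"wy": 0,"wz": 0,"gripper": 0.5},
    {"x": -0.21,"y": -3.0,"z": 0,"wx": 0,"wy": 0,"wz": 0,"gripper": 0.5},
    {"x": -0.21,"y": -3.0,"z": 0,"wx": 0,"wy": 0,"wz": 0,"gripper": 0.5},
    {"x": -0.21,"y": -3.0,"z": 0,"wx": 0,"wy": 0,"wz": 0,"gripper": 0.5},
    {"x": -0.21,"y": -3.0,"z": 0,"wx": 0,"wy": 0,"wz": 0,"gripper": 0.5},
    {"x": -0.21,"y": -3.0,"z": 0,"wx": 0,"wy": 0,"wz": 0,"gripper": 0.5},
    {"x": -0.21,"y": -3.0,"z": 0,"wx": 0,"wy": 0,"wz": 0,"gripper": 0.5},
    {"x": -0.21,"y": -3.0,"z": 0,"wx": 0,"wy": 0,"wz": 0,"gripper": 0.5},
    {"x": -0.14,"y": -1.7,"z": 0,"wx": 0,"wy": 0,"wz": 0,"gripper": 0.5},
    {"x": -0.03,"y": -0.5,"z": 0,"wx": 0,"wy": 0,"wz": 0,"gripper": 0.5},
    {"x": 0,"y": 0,"z": 0,"wx": 0,"wy": 0,"wz": 0,"gripper": 0.5},
    {"x": 0,"y": 0,"z": 0,"wx": 0,"wy": 0,"wz": 0,"gripper": 0.5},
  ],
)

```text
time_s: 18.05
position: [0.5643, 0.1562, 0.3776]
tool_rot: [[0.996, -0.09, -0.0], [-0.09, -0.996, -0.0], [-0.0, 0.0, -1.0]]
ft_force: [0.5, 0.1, -1.1]
grip_width: 0.0137
```

```bash
python3 - <<'E'
from h import *
ob=env.observe();P=np.array(ob['position']);print(ob['time_s'],P,ob['tool_rot'][2],ob['grip_width'],ob['ft_force'])
f=lambda im,x,y,w,h,k:cv2.resize(im[y:y+h,x:x+w],None,fx=k,fy=k,interpolation=cv2.INTER_CUBIC)
s=grab('scene');w=grab('wrist'); T=P-[0,0,.2644]
print('scene tip',proj(s,T),'hole',proj(s,(.5645,.1574,.075)),'collar',proj(s,T+[0,0,.073]),'wrist tip',proj(w,T),'hole',proj(w,(.5645,.1574,.075)))
a=f(w['color'],266,140,100,128,3.9);a=np.clip(a*2.,0,255).astype(np.uint8)
b=f(s['color'],318,105,72,94,5.4167); h=min(a.shape[0],b.shape[0]); cv2.imwrite('pics/c5.png',np.hstack([a[:h],b[:h]]))
E
```

```text
18.05 [0.56434426 0.15621671 0.37758582] [-3.05085207e-04  4.23713879e-04 -9.99999864e-01] 0.013712033012341033 [ 0.49323004  0.06621249 -1.07517768]
scene tip [350.02098691 171.31575168] hole [349.53689342 181.18495812] collar [351.53650099 150.86408114] wrist tip [317.44842845 207.54804486] hole [317.46006464 192.12014737]
```

View pics/c5.png

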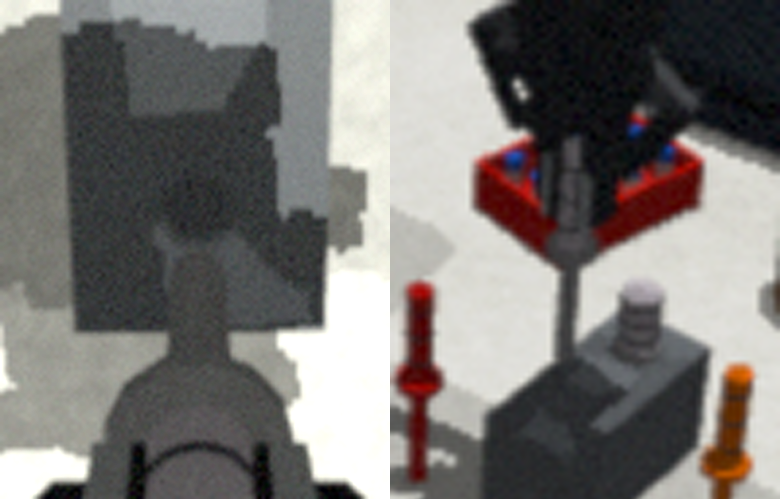

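The drift hangs straight, and its tip at crop (198,245) is in line with the empty hole at (197,208). The prediction agrees to about 1 px. I'll correct +y by 1.2 mm and insert.

Call:
step_arm(
  increments=[
    {"x": 0.01,"y": -0.12,"z": 0.3,"wx": 0,"wy": 0,"wz": 0,"gripper": 0.5},
    {"x": 0,"y": 0,"z": 1.0,"wx": 0,"wy": 0,"wz": 0,"gripper": 0.5},
    {"x": 0,"y": 0,"z": 1.0,"wx": 0,"wy": 0,"wz": 0,"gripper": 0.5},
    {"x": 0,"y": 0,"z": 0.8,"wx": 0,"wy": 0,"wz": 0,"gripper": 0.5},
    {"x": 0,"y": 0,"z": 0.3,"wx": 0,"wy": 0,"wz": 0,"gripper": 0.5},
    {"x": 0,"y": 0,"z": 0.2,"wx": 0,"wy": 0,"wz": 0,"gripper": 0.5},
    {"x": 0,"y": 0,"z": 0.2,"wx": 0,"wy": 0,"wz": 0,"gripper": 0.5},
    {"x": 0,"y": 0,"z": 0.2,"wx": 0,"wy": 0,"wz": 0,"gripper": 0.5},
  ],
)

```text
time_s: 18.95
position: [0.5645, 0.1584, 0.3379]
tool_rot: [[0.996, -0.089, 0.001], [-0.089, -0.996, 0.0], [0.001, -0.0, -1.0]]
ft_force: [-0.3, -0.7, -1.7]
grip_width: 0.0137
```

Call:
step_arm(
  increments=[
    {"x": 0,"y": 0,"z": 0.2,"wx": 0,"wy": 0,"wz": 0,"gripper": 0.5},
    {"x": 0,"y": 0,"z": 0.2,"wx": 0,"wy": 0,"wz": 0,"gripper": 0.5},
    {"x": 0,"y": 0,"z": 0.2,"wx": 0,"wy": 0,"wz": 0,"gripper": 0.5},
  ],
)

```text
time_s: 19.25
position: [0.5644, 0.1583, 0.3317]
tool_rot: [[0.996, -0.089, 0.0], [-0.089, -0.996, 0.0], [0.0, -0.0, -1.0]]
ft_force: [0.9, -0.3, -2.2]
grip_width: 0.0138
```

Call:
step_arm(
  increments=[
    {"x": 0,"y": 0.08,"z": 0.5,"wx": 0,"wy": 0,"wz": 0,"gripper": 0.5},
    {"x": 0,"y": 0,"z": 0.7,"wx": 0,"wy": 0,"wz": 0,"gripper": 0.5},
    {"x": 0,"y": 0,"z": 0.7,"wx": 0,"wy": 0,"wz": 0,"gripper": 0.5},
    {"x": 0,"y": 0,"z": 0.7,"wx": 0,"wy": 0,"wz": 0,"gripper": 0.5},
    {"x": 0,"y": 0,"z": 0.7,"wx": 0,"wy": 0,"wz": 0,"gripper": 0.5},
    {"x": 0,"y": 0,"z": 0.7,"wx": 0,"wy": 0,"wz": 0,"gripper": 0.5},
    {"x": 0,"y": 0,"z": 0.7,"wx": 0,"wy": 0,"wz": 0,"gripper": 0.5},
    {"x": 0,"y": 0,"z": 0.7,"wx": 0,"wy": 0,"wz": 0,"gripper": 0.5},
    {"x": 0,"y": 0,"z": 0.4,"wx": 0,"wy": 0,"wz": 0,"gripper": 0.5},
    {"x": 0,"y": 0,"z": 0.2,"wx": 0,"wy": 0,"wz": 0,"gripper": 0.5},
    {"x": 0,"y": 0,"z": 0.1,"wx": 0,"wy": 0,"wz": 0,"gripper": 0.5},
    {"x": 0,"y": 0,"z": 0,"wx": 0,"wy": 0,"wz": 0,"gripper": 0.5},
  ],
)

```text
time_s: 20.45
position: [0.5644, 0.1575, 0.2708]
tool_rot: [[0.996, -0.089, 0.0], [-0.089, -0.996, 0.0], [0.0, -0.0, -1.0]]
ft_force: [-0.3, -0.5, -1.8]
grip_width: 0.0142
```

Within about 1.5 mm of seated. I'll lower a little more, then open and retreat straight up.

Call:
step_arm(
  increments=[
    {"x": 0,"y": 0,"z": 0.1,"wx": 0,"wy": 0,"wz": 0,"gripper": 0.5},
    {"x": 0,"y": 0,"z": 0.05,"wx": 0,"wy": 0,"wz": 0,"gripper": 0.5},
    {"x": 0,"y": 0,"z": 0,"wx": 0,"wy": 0,"wz": 0,"gripper": 2.0},
    {"x": 0,"y": 0,"z": 0,"wx": 0,"wy": 0,"wz": 0,"gripper": 3.0},
    {"x": 0,"y": 0,"z": 0,"wx": 0,"wy": 0,"wz": 0,"gripper": 4.5},
    {"x": 0,"y": 0,"z": 0,"wx": 0,"wy": 0,"wz": 0,"gripper": 4.5},
    {"x": 0,"y": 0,"z": 0,"wx": 0,"wy": 0,"wz": 0,"gripper": 4.5},
    {"x": 0,"y": 0,"z": 0,"wx": 0,"wy": 0,"wz": 0,"gripper": 4.5},
  ],
)

```text
time_s: 21.25
position: [0.5644, 0.1575, 0.2692]
tool_rot: [[0.996, -0.089, 0.0], [-0.089, -0.996, 0.0], [0.0, -0.0, -1.0]]
ft_force: [0.4, 0.1, 0.9]
grip_width: 0.0448
```

Call:
step_arm(
  increments=[
    {"x": 0,"y": 0,"z": -0.5,"wx": 0,"wy": 0,"wz": 0,"gripper": 4.5},
    {"x": 0,"y": 0,"z": -1.5,"wx": 0,"wy": 0,"wz": 0,"gripper": 4.5},
    {"x": 0,"y": 0,"z": -2,"wx": 0,"wy": 0,"wz": 0,"gripper": 4.5},
    {"x": 0,"y": 0,"z": -2,"wx": 0,"wy": 0,"wz": 0,"gripper": 4.5},
    {"x": 0,"y": 0,"z": -2,"wx": 0,"wy": 0,"wz": 0,"gripper": 4.5},
    {"x": 0,"y": 0,"z": -2,"wx": 0,"wy": 0,"wz": 0,"gripper": 4.5},
    {"x": 0,"y": 0,"z": -2,"wx": 0,"wy": 0,"wz": 0,"gripper": 4.5},
    {"x": 0,"y": 0,"z": -2,"wx": 0,"wy": 0,"wz": 0,"gripper": 4.5},
    {"x": 0,"y": 0,"z": -1,"wx": 0,"wy": 0,"wz": 0,"gripper": 4.5},
    {"x": 0,"y": 0,"z": 0,"wx": 0,"wy": 0,"wz": 0,"gripper": 4.5},
  ],
)

```text
time_s: 22.25
position: [0.5642, 0.1575, 0.4206]
tool_rot: [[0.996, -0.089, 0.003], [-0.089, -0.996, 0.0], [0.003, -0.0, -1.0]]
ft_force: [0.6, -0.2, -0.2]
grip_width: 0.0451
```

```bash
python3 - <<'E'
from h import *
ob=env.observe();print(ob['time_s'],ob['position'],ob['grip_width'],ob['ft_force'])
f=lambda im,x,y,w,h,k:cv2.resize(im[y:y+h,x:x+w],None,fx=k,fy=k,interpolation=cv2.INTER_CUBIC)
s=grab('scene')['color']; s0=cv2.imread('pics/scene0.png')
g=lambda i:np.hstack([f(i,240,225,80,60,4.8),f(i,320,145,80,60,4.8)])
cv2.imwrite('pics/c6.png',np.vstack([g(s0),g(s)]))
E
```

```text
22.25 [0.56424897 0.1575483  0.42056229] 0.04505871387909192 [ 0.57431809 -0.17360003 -0.24440614]
```

View pics/c6.png

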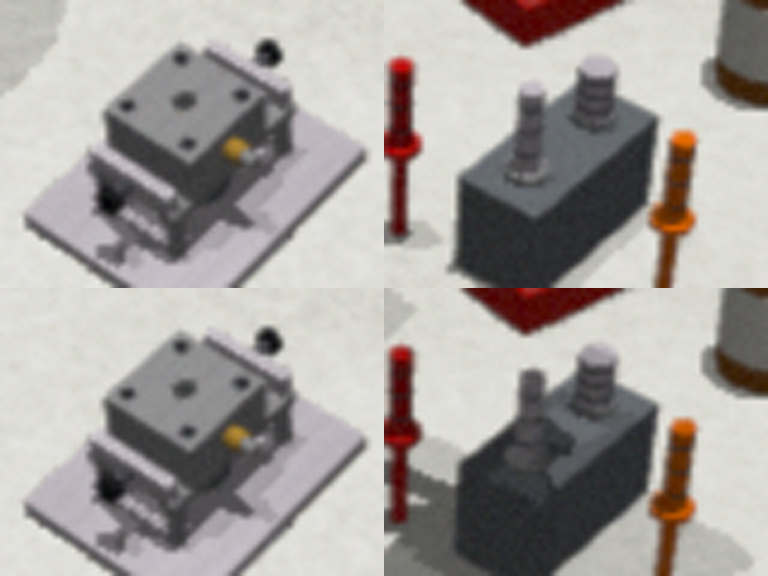

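The before and after crops match. The slim drift stands seated in its hole (collar at crop (527,457) now, (527,170) before), and the fat drift and decoys haven't moved. I'll hand the job in.

```bash
python3 -c "
from rig import env
print(env.close_job())"
```

```text
the job is handed in; nothing more can be done
None
```

The brass bush is driven out onto the pad, the slim drift is back in its own rack hole, and the job was handed in at about 22 s of the 67 s allowed.

- **Finding the bore:** the wrist camera put it at y = -0.166, while the top and scene views said about -0.163. I settled it by feel, and the tip slipped in at y = -0.166.
- **Driving the bush:** I pushed at about 5 mm/s with a steady 10.5–11.5 N. The force rose to 19 N at about 22 mm of travel, where the pad should be. The highest force I read was about 20 N, below the 30 N limit, though I only read it at the end of each move.
- **Last checks:** before-and-after crops from the scene camera show the drift upright with its collar seated, and the fat drift and the orange and red look-alikes in place. The gripper is open at about 15 cm above its grasp height, and the force reading is near zero.
- **Not checked:** no camera view showed the bush on the pad, so that rests on the travel and force readings. The final crops did not cover all the bystanders; the arm kept clear of them and I felt no unexpected contact.

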